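# Seat the tube head in the shaker and lock it

### The job

Take the aluminium tube head out of its white parking block, set it in the shaker's round well and shuffle it, without forcing, until its square foot finds the drive socket and the head drops fully home with its flange flat on the deck. Then slide the steel catch all the way over the flange to lock it in, and leave the bottle, the tube rack and the tip box where they are. Never push the head against the shaker with more than 40 N (about 4 kg), and do not drop it in from above the well.

Things in the scene. Friction and masses are not known exactly. Their poses are not given: they have to be found in the camera images.
- head_mid (a point): Centre of the loose tube head, plain aluminium, 0.25-0.4 kg, 81 mm tall; 40.5 mm above its underside, z up. Round flange 84 mm across (underside 6.5 mm below this point, top 5.5 mm above); over it a square stem to grip, 24 x 24 mm, 35 mm high. Stem and foot are square with this point's x and y: every quarter turn is alike. Starts upright in the parking block, flange on the block.
- head_foot (a point): Centre of the head's underside. From it up: a square foot 36 x 36 mm, 10 mm high (lowest 1.5 mm bevelled in to 34.6 mm), then a round pilot 60 mm across, 24 mm high (lowest 3 mm bevelled in by 2 mm), up to the flange's underside.
- stand: The fixed white parking block, 90 x 90 mm, 40 mm high, with a through hole 66 mm across in the middle; origin at the centre of its underside, z up.
- well (a point): Centre of the mouth of the shaker's round well, level with the deck; z up, x and y along the case. 63 mm across (1.5 mm play around the pilot), 24.5 mm deep to the drive plate. Foot out of the socket: the head stands on the plate, flange 9.5 mm over the deck, head_mid 16 mm above this point. Turned into line it falls by its own weight: flange on the deck, head_mid 6.5 mm above this point.
- shaker: The shaker: fixed white case, 180 (x) x 240 (y) mm, 85 mm to the deck (its top); origin centre of underside. In the well a steel plate, not turned by hand, with a square socket 40 mm wide (2 mm play each side of the foot), centred in the well, 11.5 mm deep. Socket angle not measured: 0.15 to 1.42 rad counter-clockwise from above off the case's x axis, never square with it.
- catch_knob (a point): Centre of the round upright black knob (16 mm across, from 20 to 48 mm above the deck) on the steel catch; open, it lies 84 mm from the well's centre along +y of the case. The catch plate, 30 mm wide, 50 long, 6 thick, lies 14 to 20 mm above the deck, its tip 34 mm nearer the well than the knob. It slides to the case's -y, over the flange, only if the head is fully down.
- catch (a joint): Travel of the catch in m: 0 open, 0.022 fully closed over the flange. It needs about 2 N to slide and stays where it is left.
- bottle: A bystander: amber bottle with black cap, 64 mm across, 150 mm tall; origin at the centre of its underside.
- rack: A bystander: orange tube rack, 100 x 170 mm, 55 mm high; origin at the centre of its underside.
- tipbox: A bystander: pipette tip box, blue with a clear lid, 87 x 122 mm, 68 mm high; origin at the centre of its underside.
Not all that is in view belongs to the job. What is shaped like the part that bears head_mid but brown or orange is not meant.

How it is judged:
On the way, in this order (a step that is already met when the one before it is completed fails the run):
1. the head is lifted out of the parking block (z of head_mid in the frame of stand above 0.085 m), for 0.1 s.
2. the head is fully home in the well with the catch still open (z of head_mid in the frame of well below 0.0085 m and horizontal distance between head_mid and well below 0.006 m and angle between head_mid's own z axis and vertical below 0.06 rad and value of joint catch below 0.008 m), for 0.2 s.
At the end, for the whole second after the job is handed in: The head is in the well, foot in the socket, flange on the deck (head_mid less than 8.5 mm above the well's mouth and within 6 mm of its axis, tilt under 0.06 rad), at rest, and the catch is slid at least 18 mm over it (z of head_mid in the frame of well below 0.0085 m and horizontal distance between head_mid and well below 0.006 m and angle between head_mid's own z axis and vertical below 0.06 rad and value of joint catch above 0.018 m and linear speed of head below 0.01 m/s); the robot touches nothing.
It fails at once if the head is pushed against the shaker or its catch with more than 40 N (contact force between head and shaker above 40 N).
It fails at once if the head is let go above the well (not held, and touching nothing) (contact force between head and the fingers below 0.05 N and z of head_mid in the frame of well above 0.019 m and contact force between head and anything else below 0.05 N).
It fails at once if the bottle is pushed or knocked (moved more than 20 mm) (distance of bottle from where it was at the start of the episode above 0.02 m).
It fails at once if the tube rack is pushed or knocked (moved more than 20 mm) (distance of rack from where it was at the start of the episode above 0.02 m).
It fails at once if the tip box is pushed or knocked (moved more than 20 mm) (distance of tipbox from where it was at the start of the episode above 0.02 m).
It also fails if it takes over 64 s, if anything falls off the work surface, if the arm or the gripper's body presses on something with over 40 N, if the wrist force passes 120 N, or if a joint passes its speed limit or range.

### The arm

A 6-joint arm with a two-finger parallel gripper is mounted at the origin on the work surface. World frame = base frame: x ahead of the robot, y to its left, z up, the work surface at z = 0. Lengths are in m, angles in rad, forces in N, time in s.
With the tool pointing down it reaches from about 0.25 to 0.725 m from the base axis. Payload 4 kg.
Tool frame: the origin (TCP) lies at the very end of the fingers, on their centre line; the grasp point (between the pads) lies 19 mm behind it; z points along the fingers, y is the line along which they close (so a half turn about z gives the same grasp; the last joint's range is limited). The gripper opens to 85 mm and grips with 20 to 120 N. Pads are 22 mm wide; open, the fingers measure 114 mm over their backs; the gripper's body (76 mm by 85 mm) begins 54 mm behind the grasp point. The pads swing forward as they close: fully open they stand 13 mm farther back than shut.
Start: joints at [1.235, 0.241, 0.005, 1.335, 0, 1.571], TCP at [0.165, 0.472, 0.231] pointing down, gripper open.
Joint ranges: [-2.72, 2.72], [-1.05, 1.87], [-1.09, 1.28], [-1.99, 2.15], [-1.42, 1.44], [-3.14, 3.14]. Speed limits (rad/s): [2.79, 2.79, 3.14, 3.14, 3.14, 3.14].

### API

Orientations are given as a unit quaternion [x, y, z, w].
In Python, from workcell import bot, vision, workorder, boxes_of gives the robot as it stands.
- The arm moves only by the tool send_rows, never from a script. Its argument "motion" is text: rows parted by semicolons, each of 5 numbers parted by spaces: the closure, from -1 (fully open) to 1 (shut), so that 0 is half open, then the shift along the tool's x, y, z in cm, then the turn about the tool's z in rad. In form: claw x y z twist; .... A call has 1 to 5 rows; each row is the pose to reach, as a shift and turn from the pose commanded when the call began, along the tool's axes at that moment; what a row does not reach only later rows make up. A row lasts 1/10 s, in which the tool goes at most 50 mm and 8.59 degrees, less where a joint would pass 70% of its speed; a pose out of reach is approached as far as the arm can. A call with a gripper value outside its range is refused whole. The fingers move at their own pace and stop on an object; the grip force is fixed at half the most. Time passes only in rows, so rows that repeat a pose let the fingers close. It gives the time, the measured TCP pose, the force, the opening and the grip force at its end, in the units of the state.
- bot.get_obs(): the state, without advancing time (a new reading comes with each control period).
- vision.camera(name): name is "scene" or "side" or "wrist"; returns the picture (384x512x3 uint8, red, green, blue); there is no depth.
- vision.camera_model(name): a dict with "fov_y" (degrees; the focal length in pixels is half the picture's height over the tangent of half this angle, whatever the lens; pixels are square), "cx", "cy" (the principal point, pixels), "world_from_camera" (4x4, takes a point from camera to world coordinates); the wrist camera has in their place "hand_eye" (4x4, takes a point from camera to tool coordinates, whose origin is the TCP and whose axes are the flange's). Camera axes: x right, y down, z forward; pixel columns grow to the right and rows downward; lengths in m; the calibration is good to about 2 mm. A picture is of the moment at which its call begins: read the wrist's pose just before it. camera_model takes no time and is no camera call.
- workorder.job_done(): hands the job in; it is judged then, once.
Trained networks look in the newest picture that a camera, given by its name, has taken for a name from the list of things; names that differ only in an ending like _2 or _b are one class to them, and where a whole thing is asked for, a point or a joint stands for the part that bears it (a point fixed in the world has none). Each returns a list of dicts, best first, with "conf" (0 to 1); they miss things now and then, are a little off and sometimes report something else, mostly with a low value. They report only what shows in the picture. A call takes as long as a camera call. They do not tell look-alikes from the thing itself.
- boxes_of(camera, target): "rect" ([centre column, centre row, width, height] in pixels, round what is visible of it).
The state is a dict: "clock": time; "joint_pos": joint angles; "joint_vel": joint speeds; "tau": joint torques, N m; "eef_pos": TCP position; "tool_rot": TCP orientation; "ft_force": force on the tool from outside, world axes, zero at the start; "ft_torque": the same for the moment, N m; "grip_width": finger opening in m; "grasp_force": force on a finger pad.
Only numpy, scipy, OpenCV 4.12 (cv2) and the standard library are available. Lean on these libraries where they do the work, as an engineer would, in place of code of your own. Each camera call takes 0.05 s, during which the arm holds its last target. There are 200 camera calls.

## Working session

There is one attempt and no reset: what is moved stays moved. The work goes in short steps, Python scripts to look and compute and a tool call to move; the robot and the scene stay as the last step left them, time stands still between calls to the robot, and variables do not carry over. Pictures are saved under pics/ and viewed, at most 10 in all, crops included, and the job is handed in when it is done.

Besides the shell and the picture viewer there is one more tool, called after "Emit:" as name(argument=value, ...), one argument or row to a line, values as JSON. send_rows: Moves the arm, as the interface text tells. Its arguments: {"type":"object","properties":{"motion":{"type":"string"}},"required":["motion"]}

```bash
mkdir -p pics && python3 - <<'E'
from workcell import bot, vision, workorder, boxes_of
import cv2,numpy as np
o=bot.get_obs();print({k:np.round(v,3) for k,v in o.items()})
ims=[]
for c in ["scene","side","wrist"]:
    im=vision.camera(c); ims.append(im); cv2.imwrite(f"pics/{c}0.png",im[...,::-1])
    m=vision.camera_model(c); print(c,{k:np.round(v,4).tolist() for k,v in m.items()})
    for t in ["head_mid","stand","shaker","catch_knob"]:
        print(c,t,[(round(d["conf"],2),np.round(d["rect"]).tolist()) for d in boxes_of(c,t)][:4])
E
```

```text
{'clock': np.float64(0.0), 'joint_pos': array([1.235, 0.241, 0.004, 1.335, 0.   , 1.571]), 'joint_vel': array([-0.   ,  0.001,  0.   , -0.001,  0.   , -0.   ]), 'tau': array([-0.0000e+00, -3.7232e+01,  2.5241e+01,  1.7000e-02,  0.0000e+00,
       -0.0000e+00]), 'eef_pos': array([0.165, 0.471, 0.23 ]), 'tool_rot': array([ 0.167,  0.986, -0.001, -0.   ]), 'ft_force': array([-1.035,  0.789, -1.05 ]), 'ft_torque': array([-0.023,  0.006, -0.05 ]), 'grasp_force': np.float64(0.0), 'grip_width': np.float64(0.085)}
scene {'fov_y': 54.5792, 'cx': 251.8767, 'cy': 187.0218, 'world_from_camera': [[-0.5114, 0.5755, -0.6382, 1.0984], [0.8593, 0.3471, -0.3756, 0.3282], [0.0053, -0.7405, -0.672, 0.6336], [0.0, 0.0, 0.0, 1.0]]}
scene head_mid [(0.69, [322.0, 215.0, 41.0, 37.0]), (0.66, [376.0, 257.0, 43.0, 39.0]), (0.64, [362.0, 192.0, 39.0, 34.0])]
scene stand [(0.84, [316.0, 227.0, 52.0, 50.0])]
scene shaker [(0.89, [195.0, 185.0, 130.0, 101.0])]
scene catch_knob [(0.62, [209.0, 165.0, 22.0, 15.0]), (0.34, [320.0, 218.0, 40.0, 38.0])]
side {'fov_y': 56.7756, 'cx': 253.3402, 'cy': 191.6319, 'world_from_camera': [[-0.955, -0.2181, 0.2009, 0.4343], [-0.2963, 0.68, -0.6706, 0.5268], [0.0097, -0.7, -0.7141, 0.6069], [0.0, 0.0, 0.0, 1.0]]}
side head_mid [(0.81, [248.0, 262.0, 48.0, 42.0]), (0.66, [316.0, 310.0, 51.0, 45.0]), (0.65, [202.0, 324.0, 52.0, 53.0]), (0.44, [269.0, 149.0, 19.0, 20.0])]
side stand [(0.88, [246.0, 268.0, 55.0, 59.0])]
side shaker [(0.77, [269.0, 162.0, 96.0, 97.0]), (0.41, [247.0, 268.0, 54.0, 56.0])]
side catch_knob [(0.58, [268.0, 148.0, 14.0, 15.0])]
wrist {'fov_y': 69.4564, 'cx': 257.5425, 'cy': 187.1208, 'hand_eye': [[-0.0001, -0.9581, -0.2866, 0.072], [1.0, -0.0001, 0.0, -0.0002], [-0.0, -0.2866, 0.9581, -0.1426], [0.0, 0.0, 0.0, 1.0]]}
wrist head_mid []
wrist stand []
wrist shaker []
wrist catch_knob []
```

View pics/scene0.png

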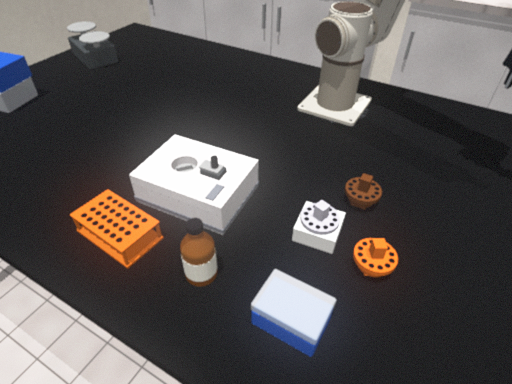

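View pics/side0.png

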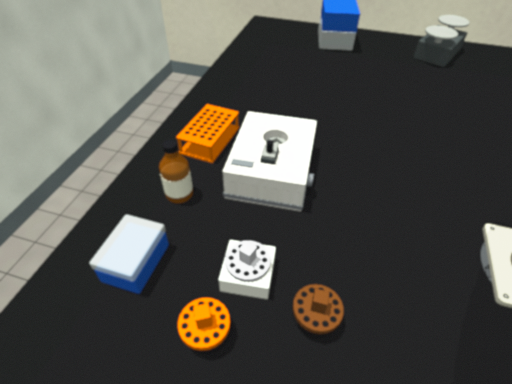

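Scene view: the parked aluminium head is at (322,215), with brown and orange look-alikes at (363,190) and (376,257). The well is at (184,163) and the knob at (213,162). Side view: head at (248,258), well at (276,137), knob at (269,148).

```bash
cat > h.py <<'E'
from workcell import bot, vision, workorder, boxes_of
import cv2,numpy as np
from scipy.spatial.transform import Rotation as R
def toolT(o=None):
    o=o or bot.get_obs(); T=np.eye(4);T[:3,:3]=R.from_quat(o["tool_rot"]).as_matrix();T[:3,3]=o["eef_pos"];return T
def cam(c,o=None):
    m=vision.camera_model(c);f=192/np.tan(np.radians(m["fov_y"]/2))
    K=np.array([[f,0,m["cx"]],[0,f,m["cy"]],[0,0,1]])
    T=np.array(m["world_from_camera"]) if c!="wrist" else toolT(o)@np.array(m["hand_eye"])
    return K,T
def onz(KT,px,z):
    K,T=KT;px=np.atleast_2d(np.array(px,float));d=(np.linalg.inv(K)@np.c_[px,np.ones(len(px))].T).T@T[:3,:3].T
    return T[:3,3]+d*((z-T[2,3])/d[:,2])[:,None]
def proj(KT,P):
    K,T=KT;P=np.atleast_2d(P);q=(P-T[:3,3])@T[:3,:3]@K.T;return q[:,:2]/q[:,2:]
E
python3 - <<'E'
from h import *
s,d=cam("scene"),cam("side")
np.set_printoptions(precision=3,suppress=True)
print("flange scene",onz(s,[(320,218)],.052),"side",onz(d,[(248,261)],.052))
print("well",onz(s,[(184,163)],.085),onz(d,[(276,137)],.085))
print("knobtop",onz(s,[(214,157)],.133),onz(d,[(269,142)],.133))
print("deck corners scene",onz(s,[(178,138),(258,158),(225,208),(134,177)],.085))
print("deck corners side",onz(d,[(248,114),(317,120),(304,193),(226,181)],.085))
print("bottle,rack,tip",onz(s,[(200,270),(117,235),(292,310)],.02))
E
python3 - <<'E'
import cv2,numpy as np
a=cv2.imread('pics/scene0.png')[120:260,120:400];b=cv2.imread('pics/side0.png')[100:310,200:340]
a=cv2.resize(a,None,fx=1.7,fy=1.7,interpolation=2);b=cv2.resize(b,None,fx=2,fy=2,interpolation=2)
o=np.zeros((max(a.shape[0],b.shape[0]),a.shape[1]+b.shape[1],3),np.uint8);o[:a.shape[0],:a.shape[1]]=a;o[:b.shape[0],a.shape[1]:]=b
cv2.imwrite('pics/crop0.png',o);print(o.shape,a.shape)
E
```

```text
flange scene [[0.556 0.178 0.052]] side [[0.547 0.179 0.052]]
well [[ 0.588 -0.159  0.085]] [[ 0.584 -0.157  0.085]]
knobtop [[ 0.582 -0.073  0.133]] [[ 0.58  -0.072  0.133]]
deck corners scene [[ 0.515 -0.236  0.085]
 [ 0.481 -0.019  0.085]
 [ 0.662  0.007  0.085]
 [ 0.686 -0.223  0.085]]
deck corners side [[ 0.679 -0.231  0.085]
 [ 0.502 -0.26   0.085]
 [ 0.481  0.009  0.085]
 [ 0.646  0.024  0.085]]
bottle,rack,tip [[ 0.777  0.022  0.02 ]
 [ 0.796 -0.184  0.02 ]
 [ 0.761  0.216  0.02 ]]
(420, 756, 3) (238, 476, 3)
```

View pics/crop0.png

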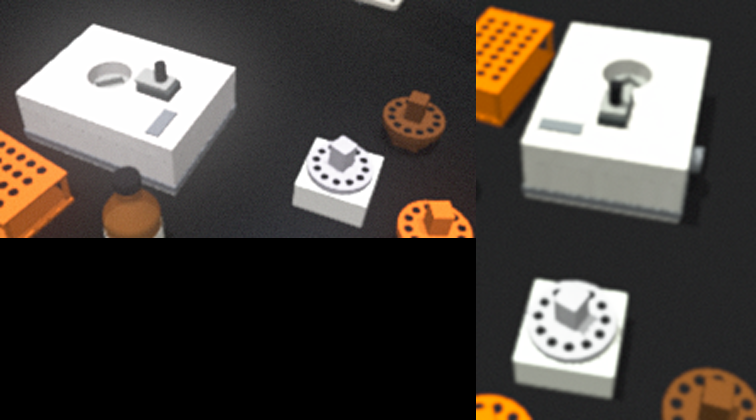

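Crop: the stem of the parked head is turned roughly 20–30° from the block. Part of the angled socket shows inside the well. Next I move the wrist camera over the head.

Emit:
send_rows(
  motion="-1 -9.2 -3 0.4 0; -1 -14 -4.5 0.8 0; -1 -18.5 -6 1.2 0; -1 -23 -7.5 1.6 0; -1 -23 -7.5 2 0",
)

```text
clock: 1.25
eef_pos: [0.3591, 0.3241, 0.2118]
tool_rot: [0.167, 0.986, 0.001, 0.001]
ft_force: [0.6, -0.2, -0.4]
grip_width: 0.0857
grasp_force: 0.0
```

Emit:
send_rows(
  motion="-1 -4.6 -1.5 0 0; -1 -9.2 -3 0 0; -1 -14 -4.5 0 0; -1 -18.5 -6 0 0; -1 -23 -7.5 0 0",
)

```text
clock: 1.75
eef_pos: [0.5511, 0.1774, 0.2114]
tool_rot: [0.167, 0.986, 0.0, 0.0]
ft_force: [0.3, 1.3, 0.8]
grip_width: 0.0852
grasp_force: 0.0
```

Emit:
send_rows(
  motion="-1 0 0 0 0; -1 0 0 0 0; -1 0 0 0 0",
)

```text
clock: 2.05
eef_pos: [0.5489, 0.1793, 0.2111]
tool_rot: [0.167, 0.986, -0.0, -0.0]
ft_force: [0.1, 0.4, -0.3]
grip_width: 0.0853
grasp_force: 0.0
```

```bash
python3 - <<'E'
from h import *
np.set_printoptions(precision=4,suppress=True)
o=bot.get_obs();im=vision.camera("wrist");print(o["clock"],o["eef_pos"],o["tool_rot"],o["joint_pos"],o["ft_force"])
cv2.imwrite("pics/w1.png",im[...,::-1]);np.save("w1.npy",toolT(o))
for t in ["head_mid","stand"]: print(t,[(round(d["conf"],2),np.round(d["rect"]).tolist()) for d in boxes_of("wrist",t)][:4])
E
```

```text
2.05 [0.5489 0.1793 0.2111] [ 0.1668  0.986  -0.0001 -0.0005] [0.3155 0.4046 0.1832 1.3503 0.0003 0.6507] [ 0.0944  0.4402 -0.3025]
head_mid [(0.91, [252.0, 172.0, 74.0, 73.0]), (0.83, [373.0, 162.0, 80.0, 71.0]), (0.61, [259.0, 41.0, 82.0, 73.0])]
stand [(0.68, [254.0, 169.0, 102.0, 102.0]), (0.26, [252.0, 172.0, 77.0, 74.0])]
```

View pics/w1.png

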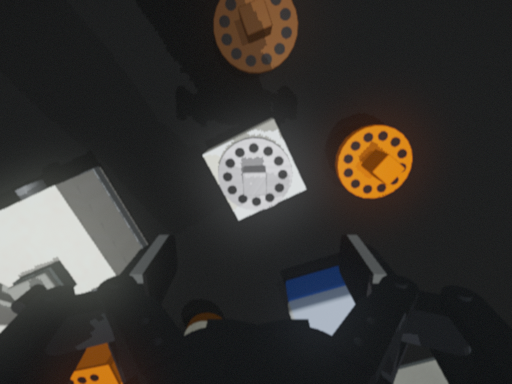

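```bash
python3 - <<'E'
import cv2
a=cv2.imread('pics/w1.png')[110:230,190:320]
cv2.imwrite('pics/w1c.png',cv2.resize(a,None,fx=5,fy=5,interpolation=2)[:600])
E
python3 - <<'E'
from h import *
np.set_printoptions(precision=4,suppress=True)
T=np.load("w1.npy");m=vision.camera_model("wrist");K,_=cam("wrist");KT=(K,T@np.array(m["hand_eye"]))
print(onz(KT,[(252,172),(255,172)],.052),onz(KT,[(254,169)],.04))
im=cv2.cvtColor(cv2.imread("pics/w1.png"),6)
th=(im>110).astype(np.uint8)
n,l,s,c=cv2.connectedComponentsWithStats(th)
k=l[150,215] or l[195,240]
cs,_=cv2.findContours((l==k).astype(np.uint8),0,1);c=max(cs,key=cv2.contourArea)
b=cv2.minAreaRect(c);q=cv2.boxPoints(b);print(b);print(onz(KT,q,.04))
P=onz(KT,q,.04);print("stand centre",P.mean(0),[np.linalg.norm(P[i]-P[i-1]) for i in range(4)],[np.degrees(np.arctan2(*(P[i]-P[i-1])[[1,0]])) for i in range(4)])
E
```

```text
[[0.5472 0.1731 0.052 ]
 [0.5483 0.1763 0.052 ]] [[0.5472 0.1753 0.04  ]]
((254.50003051757812, 171.00001525878906), (79.15680694580078, 80.4984359741211), 63.43495178222656)
[[0.5103 0.124  0.04  ]
 [0.4994 0.214  0.04  ]
 [0.5905 0.2281 0.04  ]
 [0.6058 0.1314 0.04  ]]
stand centre [0.5515 0.1744 0.04  ] [np.float64(0.09585725744505615), np.float64(0.0907449668902596), np.float64(0.09209978019635033), np.float64(0.09789351314483019)] [np.float64(-175.56014412897014), np.float64(96.85550253507955), np.float64(8.745496423336986), np.float64(-80.96530203516456)]
```

View pics/w1c.png

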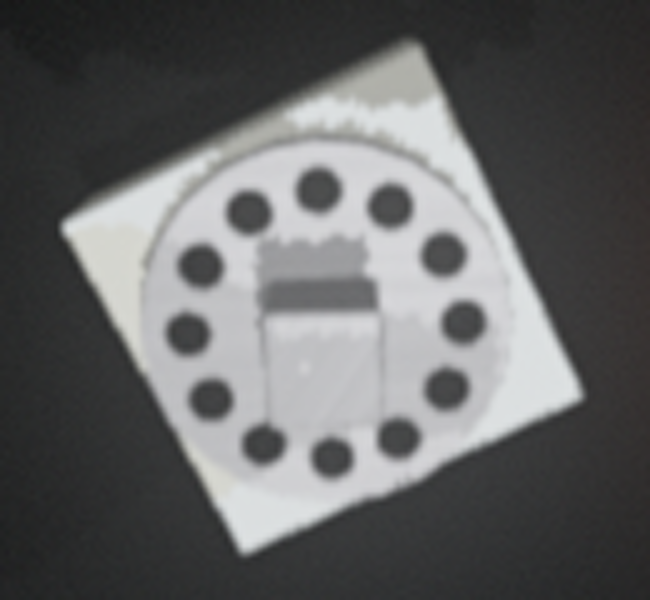

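Wrist view: flange centre is at about (255,173.3). The stem top is centred at (254.6,184) and sits about 1.5° off the tool axes, so no turn is needed. I'll look at the well next.

```bash
python3 - <<'E'
from h import *
np.set_printoptions(precision=4,suppress=True)
T=np.load("w1.npy");m=vision.camera_model("wrist");K,_=cam("wrist");KT=(K,T@np.array(m["hand_eye"]))
P=np.r_[onz(KT,[(255,173.3)],.052),onz(KT,[(254.6,184)],.087),onz(KT,[(242.8,172.8),(265.6,172.4),(266.4,195),(243.6,195.6)],.087)]
print(P);print("tool",(P-T[:3,3])@T[:3,:3])
print("to well, tool axes",(np.array([.586,-.158,.24])-bot.get_obs()["eef_pos"])@T[:3,:3])
E
```

```text
[[0.5497 0.1758 0.052 ]
 [0.552  0.1749 0.087 ]
 [0.5373 0.1677 0.087 ]
 [0.5443 0.1891 0.087 ]
 [0.5668 0.1823 0.087 ]
 [0.5598 0.1603 0.087 ]]
tool [[-0.002  -0.003   0.1591]
 [-0.0045 -0.0031  0.1241]
 [ 0.0071 -0.0148  0.1241]
 [ 0.0075  0.0078  0.1241]
 [-0.0161  0.0088  0.1241]
 [-0.0167 -0.0143  0.1241]]
to well, tool axes [-0.1464 -0.3069 -0.0284]
```

Emit:
send_rows(
  motion="-1 -2 -4.4 -0.8 0; -1 -4 -8.8 -1.6 0; -1 -6.2 -13.2 -2.4 0; -1 -8.3 -17.6 -2.9 0; -1 -10.4 -22 -2.9 0",
)

```text
clock: 2.7
eef_pos: [0.5756, -0.0637, 0.242]
tool_rot: [0.166, 0.986, 0.0, 0.001]
ft_force: [0.4, -0.9, 0.3]
grip_width: 0.0857
grasp_force: 0.0
```

Emit:
send_rows(
  motion="-1 -2 -4.4 0 0; -1 -4.2 -8.7 0 0; -1 -4.2 -8.7 0 0; -1 -4.2 -8.7 0 0",
)

```text
clock: 3.1
eef_pos: [0.5861, -0.1593, 0.2403]
tool_rot: [0.168, 0.986, 0.0, -0.0]
ft_force: [-0.1, 0.2, -0.4]
grip_width: 0.0858
grasp_force: 0.0
```

```bash
python3 - <<'E'
from h import *
np.set_printoptions(precision=4,suppress=True)
o=bot.get_obs();im=vision.camera("wrist");print(o["clock"],o["eef_pos"],o["tool_rot"])
cv2.imwrite("pics/w2.png",im[...,::-1]);np.save("w2.npy",toolT(o))
KT=cam("wrist",o);print(proj(KT,[[.586,-.158,.085],[.58,-.073,.133]]))
E
```

```text
3.1 [ 0.5861 -0.1593  0.2403] [ 0.1677  0.9858  0.0002 -0.0001]
[[258.7322 171.9533]
 [345.6146 147.9623]]
```

View pics/w2.png

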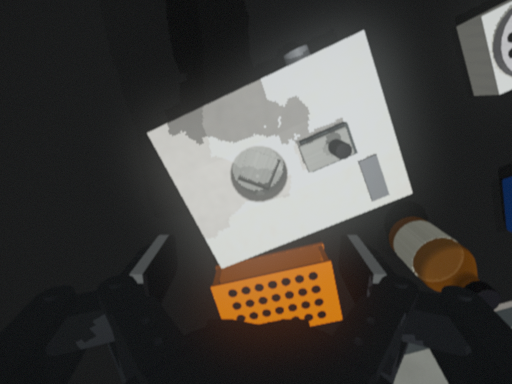

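Wrist view: the well mouth is at (259,173). The socket's wall lines run from (240,180) to (268,188) to (277,160). The knob top is at (341,149).

```bash
python3 - <<'E'
import cv2
a=cv2.imread('pics/w2.png')[120:215,215:365]
a=cv2.convertScaleAbs(a,alpha=1.2)
cv2.imwrite('pics/w2c.png',cv2.resize(a,None,fx=5,fy=5,interpolation=2))
E
```

```text
(no output)
```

View pics/w2c.png

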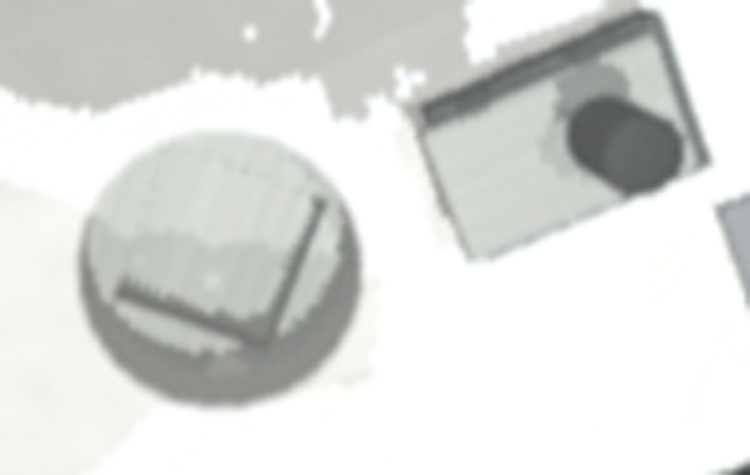

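```bash
python3 - <<'E'
from h import *
np.set_printoptions(precision=4,suppress=True)
T=np.load("w2.npy");m=vision.camera_model("wrist");K,_=cam("wrist");KT=(K,T@np.array(m["hand_eye"]))
c=lambda x,y:(215+x/5,120+y/5)
well=onz(KT,[c(221,268)],.085)[0];knob=onz(KT,[c(642,153)],.133)[0]
tl=lambda P:(P-T[:3,3])@T[:3,:3]
print("well",well,tl(well),"knob",knob,knob-well,np.linalg.norm((knob-well)[:2]))
q=onz(KT,[c(118,296),c(268,348),c(326,203)],.0605);print(q)
an=lambda v:np.degrees(np.arctan2(v[1],v[0]))
print("socket world deg",an(q[1]-q[0]),an(q[2]-q[1]))
print("tool x,y deg",an(T[:2,0]),an(T[:2,1]))
D=onz(KT,[(365,31),(149,132),(220,267),(412,191)],.085);print(D,[np.linalg.norm(D[i]-D[i-1]) for i in range(4)],[an(D[i]-D[i-1]) for i in range(4)])
C=onz(KT,[c(424,125),c(470,262),c(710,165)],.105);print("catch",an(C[0]-C[1]),an(C[2]-C[1]),C)
E
```

```text
well [ 0.5879 -0.1581  0.085 ] [-0.0014  0.0017  0.1553] knob [ 0.5817 -0.0755  0.133 ] [-0.0063  0.0826  0.048 ] 0.08288621239590951
[[ 0.592  -0.1857  0.0605]
 [ 0.6164 -0.1558  0.0605]
 [ 0.587  -0.1314  0.0605]]
socket world deg 50.81857695795637 140.34246109541476
tool x,y deg 160.69364414192933 70.69363541207862
[[ 0.4885 -0.0158  0.085 ]
 [ 0.5065 -0.2534  0.085 ]
 [ 0.6834 -0.2424  0.085 ]
 [ 0.664  -0.0022  0.085 ]] [np.float64(0.17602310725789855), np.float64(0.2382203591809708), np.float64(0.17724420420951392), np.float64(0.24096612689775831)] [np.float64(-175.5618851916203), np.float64(-85.65576847361856), np.float64(3.5508214552437942), np.float64(94.63059487473485)]
catch -178.50308423200033 93.68787227287733 [[ 0.5689 -0.1086  0.105 ]
 [ 0.599  -0.1078  0.105 ]
 [ 0.5957 -0.0564  0.105 ]]
```

Socket sits at about 50.6° in world, against 70.7° for the tool, so it needs a twist of +0.35 after the grasp. Going back to grasp the head.

Emit:
send_rows(
  motion="-1 2.1 4.3 1 0; -1 4.2 8.7 2 0; -1 6.3 13.1 3 0; -1 8.4 17.5 4 0; -1 10.5 22 5 0",
)

```text
clock: 3.65
eef_pos: [0.5583, 0.0867, 0.1907]
tool_rot: [0.165, 0.986, 0.0, 0.0]
ft_force: [0.6, -0.4, 0.1]
grip_width: 0.0851
grasp_force: 0.0
```

Emit:
send_rows(
  motion="-1 2 4.3 1.5 0; -1 3.9 8.4 3 -0.03; -1 3.9 8.4 5 -0.03; -1 3.9 8.4 6 -0.03; -1 3.9 8.4 6 -0.03",
)

```text
clock: 4.15
eef_pos: [0.5484, 0.1756, 0.129]
tool_rot: [0.151, 0.989, -0.001, -0.002]
ft_force: [-0.8, -0.3, 1.4]
grip_width: 0.0851
grasp_force: 0.0
```

```bash
python3 - <<'E'
from h import *
np.set_printoptions(precision=4,suppress=True)
o=bot.get_obs();im=vision.camera("wrist");T=toolT(o);print(o["clock"],o["eef_pos"],np.degrees(np.arctan2(T[1,1],T[0,1])))
a=cv2.resize(im[120:280,170:340,::-1],None,fx=3.5,fy=3.5,interpolation=2);cv2.imwrite("pics/w3.png",a);np.save("w3.npy",T)
KT=cam("wrist",o)
print(proj(KT,[[.5507,.1755,.052],[.5507,.1755,.087]]))
print((np.array([.5507,.1755,.058])-o["eef_pos"])@T[:3,:3])
E
```

```text
4.15 [0.5484 0.1756 0.129 ] 72.623146191445
[[258.6755 197.1763]
 [258.7614 212.7588]]
[-0.0024  0.0007  0.071 ]
```

View pics/w3.png

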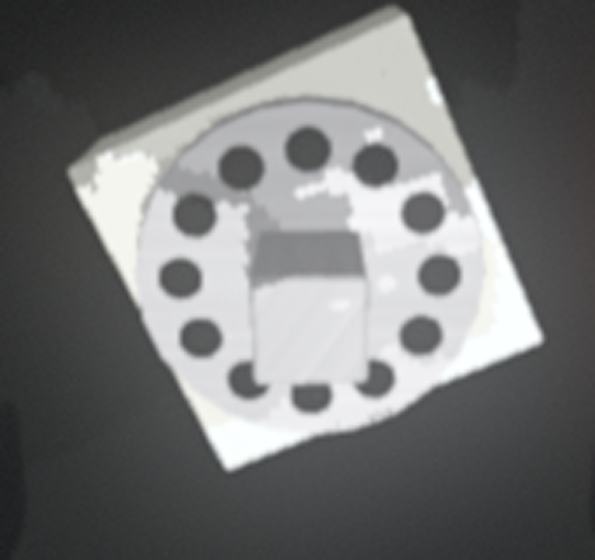

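Stem is square with the tool and centred at the predicted spot. Descending to grip.

Emit:
send_rows(
  motion="-1 -0.24 0.07 2.5 0; -1 -0.24 0.07 5 0; -1 -0.24 0.07 6.5 0; -1 -0.24 0.07 7.1 0; -1 -0.24 0.07 7.1 0",
)

```text
clock: 4.7
eef_pos: [0.5533, 0.1739, 0.0597]
tool_rot: [0.153, 0.988, -0.0, -0.0]
ft_force: [-0.6, -0.5, 1.0]
grip_width: 0.0851
grasp_force: 0.0
```

Emit:
send_rows(
  motion="1 0 0 0 0; 1 0 0 0 0; 1 0 0 0 0; 1 0 0 0 0; 1 0 0 0 0",
)

```text
clock: 5.2
eef_pos: [0.5537, 0.1748, 0.0603]
tool_rot: [0.152, 0.988, 0.0, 0.001]
ft_force: [0.4, 0.6, 3.4]
grip_width: 0.0231
grasp_force: 60.7
```

Emit:
send_rows(
  motion="1 0 0 0 0; 1 0 0 0 0; 1 0 0 0 0",
)

```text
clock: 5.5
eef_pos: [0.5537, 0.1748, 0.0603]
tool_rot: [0.152, 0.988, 0.0, 0.001]
ft_force: [-0.0, -0.5, 6.0]
grip_width: 0.0232
grasp_force: 60.7
```

Emit:
send_rows(
  motion="1 0 0 -1 0; 1 0 0 -3 0; 1 0 0 -6 0; 1 0 0 -9 0; 1 0 0 -12 0",
)

```text
clock: 6.0
eef_pos: [0.5519, 0.1745, 0.1795]
tool_rot: [0.152, 0.988, -0.001, -0.002]
ft_force: [1.3, 0.3, -3.5]
grip_width: 0.023
grasp_force: 59.4
```

Emit:
send_rows(
  motion="1 0 0 -2 0; 1 0 0 -3.5 0; 1 0 0 -3.5 0; 1 0 0 -3.5 0",
)

```text
clock: 6.4
eef_pos: [0.5525, 0.1746, 0.2135]
tool_rot: [0.152, 0.988, -0.0, -0.001]
ft_force: [0.4, 0.1, -4.6]
grip_width: 0.023
grasp_force: 59.7
```

```bash
python3 - <<'E'
from h import *
np.set_printoptions(precision=4,suppress=True)
o=bot.get_obs();T=toolT(o);print(o["clock"],o["eef_pos"],o["ft_force"],o["grip_width"],o["joint_pos"],np.degrees(np.arctan2(T[1,1],T[0,1])))
for w in ([.5879,-.1581,.215],):print((np.array(w)-o["eef_pos"])@T[:3,:3])
im=vision.camera("wrist");cv2.imwrite("pics/w4.png",im[...,::-1]);np.save("w4.npy",T)
d=np.array([0,0,.0138-.0055]);KT=(cam("wrist",o)[0],np.array(vision.camera_model("wrist")["hand_eye"]))
print("pred flange top",[proj(KT,[x,0,.0138-.0055]).tolist() for x in (0,.003)])
cv2.imwrite("pics/w4.png",im[...,::-1])
E
```

```text
6.4 [0.5525 0.1746 0.2135] [ 0.4112  0.0836 -4.5773] 0.022957522242308983 [0.306  0.4084 0.1951 1.3591 0.0002 0.6118] 72.4788896526268
[-0.1339 -0.3066 -0.0015]
pred flange top [[[257.88215879821144, 230.34513675446811]], [[257.88356094743506, 225.72718177773598]]]
```

View pics/w4.png

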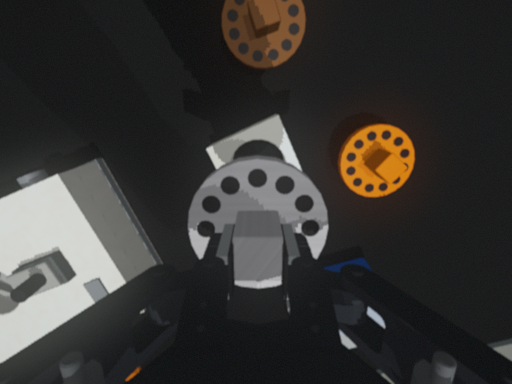

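Head is held upright in the pads, with the flange centre at about (258,225), some 3.5 mm off along tool x. Carrying it over the well with the twist.

Emit:
send_rows(
  motion="1 -1.3 -3 0 0.05; 1 -3 -6.8 0 0.12; 1 -4.9 -11 0 0.2; 1 -6.9 -15.4 0 0.28; 1 -8.9 -19.8 0 0.36",
)

```text
clock: 6.95
eef_pos: [0.5773, -0.0424, 0.2125]
tool_rot: [0.328, 0.945, -0.0, -0.002]
ft_force: [0.7, -0.2, -4.1]
grip_width: 0.0227
grasp_force: 59.9
```

```bash
cat > st.py <<'E'
from h import *
import sys
np.set_printoptions(precision=4,suppress=True)
o=bot.get_obs();T=toolT(o);a=np.degrees(np.arctan2(T[1,1],T[0,1]))
off=np.array([.0035,0,0]);head=o["eef_pos"]+T[:3,:3]@np.array([.0035,0,.0138])
W=np.array([.5879,-.1581,.085])
print(o["clock"],o["eef_pos"],"F",o["ft_force"],"M",o["ft_torque"],"w",o["grip_width"],"yaw",a,"twist to go",np.radians((a-50.6)),"head rel well mm",(head-W)*1e3,"tool move cm",(W-head)@T[:3,:3]*100)
E
python3 st.py; python3 - <<'E'
from h import *
KT=(cam("wrist")[0],np.array(vision.camera_model("wrist")["hand_eye"]))
for x in (.001,.0025,.004,.0055): print(x,proj(KT,[x+.042,0,.0083]))
E
```

```text
6.95 [ 0.5773 -0.0424  0.2125] F [ 0.7418 -0.179  -4.0791] M [ 0.0121 -0.1337 -0.0153] w 0.022738549384010848 yaw 51.703155830025274 twist to go 0.01925370139651193 head rel well mm [-13.41   117.9074 113.6946] tool move cm [-8.3939 -8.4013 11.3599]
0.001 [[257.19552944 159.18937527]]
0.0025 [[257.1943463  156.49972249]]
0.004 [[257.19315646 153.79485648]]
0.0055 [[257.19195988 151.07464782]]
```

Emit:
send_rows(
  motion="1 -3 -3 0 0.01; 1 -6 -6 0 0.02; 1 -8 -8 0 0.02; 1 -8.3 -8.3 0 0.02; 1 -8.3 -8.3 0 0.02",
)

```text
clock: 7.45
eef_pos: [0.5914, -0.1583, 0.2124]
tool_rot: [0.337, 0.941, 0.0, -0.002]
ft_force: [0.8, 0.7, -3.9]
grip_width: 0.0232
grasp_force: 59.9
```

Emit:
send_rows(
  motion="1 0 0 0 0; 1 0 0 0 0; 1 0 0 0 0",
)

```text
clock: 7.75
eef_pos: [0.5924, -0.1561, 0.2144]
tool_rot: [0.335, 0.942, 0.0, -0.0]
ft_force: [0.2, 0.2, -3.1]
grip_width: 0.0233
grasp_force: 59.9
```

```bash
python3 st.py; python3 - <<'E'
from h import *
a=vision.camera("scene")[90:240,110:280,::-1];b=vision.camera("side")[70:220,200:350,::-1]
cv2.imwrite("pics/s5.png",np.hstack([cv2.resize(a,None,fx=2.4,fy=2.4,interpolation=2),cv2.resize(b,None,fx=2.4,fy=2.4,interpolation=2)]))
E
```

```text
7.75 [ 0.5924 -0.1561  0.2144] F [ 0.2216  0.1848 -3.1489] M [ 0.0443 -0.0135  0.0218] w 0.023290439322745524 yaw 50.82159656762817 twist to go 0.0038675897162298196 head rel well mm [  1.7626   4.2502 115.6145] tool move cm [-0.1359 -0.4412 11.5614]
```

Emit:
send_rows(
  motion="1 -0.14 -0.44 2 0; 1 -0.14 -0.44 4 0; 1 -0.14 -0.44 6 0; 1 -0.14 -0.44 7 0; 1 -0.14 -0.44 7 0",
)

```text
clock: 8.35
eef_pos: [0.5895, -0.1611, 0.1427]
tool_rot: [0.336, 0.942, -0.0, -0.002]
ft_force: [-0.1, 0.2, -4.2]
grip_width: 0.0229
grasp_force: 59.9
```

Emit:
send_rows(
  motion="1 0 0 0 0; 1 0 0 0 0",
)

```text
clock: 8.55
eef_pos: [0.5917, -0.1619, 0.1459]
tool_rot: [0.336, 0.942, 0.0, 0.001]
ft_force: [-0.8, -0.5, -4.2]
grip_width: 0.0229
grasp_force: 59.9
```

```bash
python3 st.py; python3 - <<'E'
from h import *
a=vision.camera("scene")[90:240,110:280,::-1];b=vision.camera("side")[70:220,200:350,::-1]
cv2.imwrite("pics/s5.png",np.hstack([cv2.resize(a,None,fx=2.4,fy=2.4,interpolation=2),cv2.resize(b,None,fx=2.4,fy=2.4,interpolation=2)]))
E
```

```text
8.55 [ 0.5917 -0.1619  0.1459] F [-0.7882 -0.4828 -4.2026] M [-0.0099 -0.0644 -0.0555] w 0.022894456882602974 yaw 50.71479689738082 twist to go 0.0020035838303693715 head rel well mm [ 1.1045 -1.6015 47.1266] tool move cm [0.1987 0.0487 4.7122]
```

View pics/s5.png

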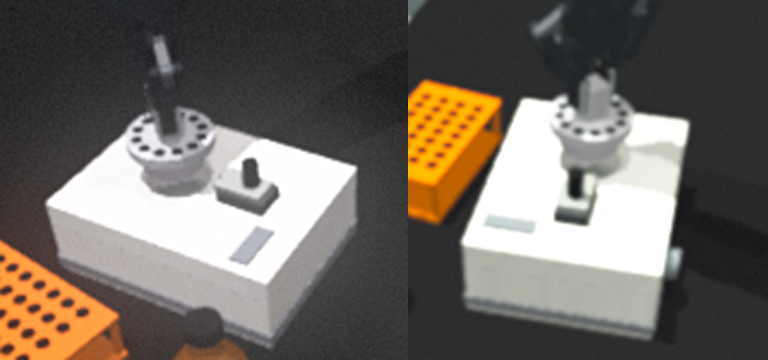

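The head hangs upright directly over the well and clear of the catch. Lowering in small steps.

Emit:
send_rows(
  motion="1 0.1 0 0.5 0; 1 0.1 0 1 0; 1 0.1 0 1.4 0; 1 0.1 0 1.4 0",
)

```text
clock: 9.05
eef_pos: [0.5891, -0.1609, 0.1292]
tool_rot: [0.336, 0.942, -0.0, -0.001]
ft_force: [-0.6, 0.8, -3.5]
grip_width: 0.0231
grasp_force: 59.9
```

Emit:
send_rows(
  motion="1 0 0 0.15 0; 1 0 0 0.3 0; 1 0 0 0.3 0",
)

```text
clock: 9.35
eef_pos: [0.5898, -0.1611, 0.1273]
tool_rot: [0.336, 0.942, -0.0, -0.0]
ft_force: [0.8, 0.7, -3.9]
grip_width: 0.0229
grasp_force: 59.9
```

```bash
python3 st.py
```

```text
9.35 [ 0.5898 -0.1611  0.1273] F [ 0.8405  0.6643 -3.8658] M [-0.0335  0.0167 -0.0114] w 0.022922763832666174 yaw 50.70537413277272 twist to go 0.0018391255633175676 head rel well mm [-0.7632 -0.8166 28.4626] tool move cm [-0.0079  0.1117  2.8462]
```

Emit:
send_rows(
  motion="1 0 0.08 0.15 0; 1 0 0.08 0.3 0; 1 0 0.08 0.3 0",
)

```text
clock: 9.65
eef_pos: [0.5903, -0.1604, 0.1242]
tool_rot: [0.336, 0.942, 0.0, -0.0]
ft_force: [-0.6, -0.6, -4.2]
grip_width: 0.0228
grasp_force: 59.9
```

Emit:
send_rows(
  motion="1 0 0 0.15 0; 1 0 0 0.3 0; 1 0 0 0.3 0",
)

```text
clock: 9.95
eef_pos: [0.5902, -0.1605, 0.1211]
tool_rot: [0.336, 0.942, -0.0, -0.0]
ft_force: [0.1, -0.5, -3.0]
grip_width: 0.0226
grasp_force: 59.9
```

Emit:
send_rows(
  motion="1 0 0 0.1 0; 1 0 0 0.2 0; 1 0 0 0.3 0; 1 0 0 0.3 0",
)

```text
clock: 10.35
eef_pos: [0.5903, -0.1605, 0.1182]
tool_rot: [0.336, 0.942, -0.0, -0.0]
ft_force: [-0.5, -0.5, -3.9]
grip_width: 0.023
grasp_force: 59.9
```

```bash
python3 st.py
```

```text
10.35 [ 0.5903 -0.1605  0.1182] F [-0.4776 -0.5296 -3.8988] M [-0.0091  0.0273  0.015 ] w 0.022985232223531014 yaw 50.70720101640614 twist to go 0.0018710106977715454 head rel well mm [-0.3413 -0.1588 19.4311] tool move cm [-0.017   0.0342  1.9431]
```

Emit:
send_rows(
  motion="1 0 0 0.1 0; 1 0 0 0.2 0; 1 0 0 0.3 0; 1 0 0 0.3 0",
)

```text
clock: 10.75
eef_pos: [0.5903, -0.1604, 0.1152]
tool_rot: [0.336, 0.942, -0.0, -0.0]
ft_force: [0.7, -0.4, -3.0]
grip_width: 0.023
grasp_force: 59.9
```

Emit:
send_rows(
  motion="1 0 0 0.1 0; 1 0 0 0.15 0; 1 0 0 0.15 0",
)

```text
clock: 11.05
eef_pos: [0.5903, -0.1605, 0.1138]
tool_rot: [0.336, 0.942, -0.0, -0.0]
ft_force: [-0.2, -0.1, -4.2]
grip_width: 0.023
grasp_force: 59.9
```

Emit:
send_rows(
  motion="1 0 0 0.1 0; 1 0 0 0.15 0; 1 0 0 0.15 0",
)

```text
clock: 11.35
eef_pos: [0.5903, -0.1605, 0.1123]
tool_rot: [0.336, 0.942, 0.0, -0.0]
ft_force: [0.5, -0.2, -4.1]
grip_width: 0.0233
grasp_force: 59.9
```

```bash
python3 st.py
```

```text
11.35 [ 0.5903 -0.1605  0.1123] F [ 0.5473 -0.2085 -4.1458] M [-0.0177 -0.0637 -0.0303] w 0.02329970959499287 yaw 50.705030827377406 twist to go 0.001833133753829518 head rel well mm [-0.2886 -0.1536 13.5231] tool move cm [-0.0129  0.0302  1.3523]
```

Emit:
send_rows(
  motion="1 0 0 0.1 0; 1 0 0 0.2 0; 1 0 0 0.2 0",
)

```text
clock: 11.65
eef_pos: [0.5903, -0.1605, 0.1102]
tool_rot: [0.336, 0.942, -0.0, -0.0]
ft_force: [0.0, -0.5, -4.0]
grip_width: 0.0232
grasp_force: 59.9
```

Emit:
send_rows(
  motion="1 0 0 0.1 0; 1 0 0 0.2 0; 1 0 0 0.2 0",
)

```text
clock: 11.95
eef_pos: [0.5903, -0.1605, 0.1082]
tool_rot: [0.336, 0.942, -0.0, -0.0]
ft_force: [1.2, 0.3, -3.3]
grip_width: 0.0228
grasp_force: 59.9
```

Emit:
send_rows(
  motion="1 0 0 0.1 0; 1 0 0 0.15 0; 1 0 0 0.15 0",
)

```text
clock: 12.25
eef_pos: [0.5903, -0.1605, 0.1068]
tool_rot: [0.336, 0.942, -0.0, -0.0]
ft_force: [-0.8, -0.3, -3.4]
grip_width: 0.0229
grasp_force: 59.9
```

```bash
python3 st.py
```

```text
12.25 [ 0.5903 -0.1605  0.1068] F [-0.8323 -0.3062 -3.3984] M [-0.0018  0.0011 -0.0259] w 0.02285861396036562 yaw 50.70431593049252 twist to go 0.0018206564493759945 head rel well mm [-0.3194 -0.1811  7.9916] tool move cm [-0.0134  0.0343  0.7991]
```

The foot is entering the socket freely. Small steps until the flange carries.

Emit:
send_rows(
  motion="1 0 0 0.05 0; 1 0 0 0.1 0; 1 0 0 0.1 0",
)

```text
clock: 12.55
eef_pos: [0.5903, -0.1605, 0.1058]
tool_rot: [0.336, 0.942, -0.0, -0.0]
ft_force: [-0.9, -0.4, -3.2]
grip_width: 0.0231
grasp_force: 59.9
```

Emit:
send_rows(
  motion="1 0 0 0.03 0; 1 0 0 0.06 0; 1 0 0 0.06 0",
)

```text
clock: 12.85
eef_pos: [0.5904, -0.1605, 0.1054]
tool_rot: [0.336, 0.942, -0.0, 0.0]
ft_force: [0.6, -0.2, -2.9]
grip_width: 0.023
grasp_force: 60.1
```

```bash
python3 st.py
```

```text
12.85 [ 0.5904 -0.1605  0.1054] F [ 0.5842 -0.1502 -2.9397] M [-0.0054 -0.0387 -0.0331] w 0.02302392530452667 yaw 50.70698677164651 twist to go 0.0018672714213109347 head rel well mm [-0.1951 -0.2034  6.5605] tool move cm [-0.0022  0.0281  0.6561]
```

Emit:
send_rows(
  motion="1 0 0 0.03 0; 1 0 0 0.06 0; 1 0 0 0.06 0",
)

```text
clock: 13.15
eef_pos: [0.5904, -0.1605, 0.1053]
tool_rot: [0.336, 0.942, 0.0, 0.0]
ft_force: [-2.0, 1.2, 0.7]
grip_width: 0.0229
grasp_force: 60.5
```

Emit:
send_rows(
  motion="0 0 0 0 0; 0 0 0 0 0; 0 0 0 0 0",
)

```text
clock: 13.45
eef_pos: [0.5909, -0.1607, 0.1051]
tool_rot: [0.336, 0.942, 0.0, 0.001]
ft_force: [0.0, 0.1, -0.1]
grip_width: 0.0426
grasp_force: 0.0
```

```bash
python3 st.py
```

```text
13.45 [ 0.5909 -0.1607  0.1051] F [ 0.0276  0.0888 -0.0786] M [-0.0437  0.044   0.0629] w 0.04258953686778903 yaw 50.70538887737752 twist to go 0.0018393829052183145 head rel well mm [ 0.2594 -0.3496  6.3032] tool move cm [0.0429 0.0104 0.6303]
```

Flange contact came at the expected height and the head is released. Now rise and move behind the catch knob with the fingers closed.

Emit:
send_rows(
  motion="0 0 0 -2 0; 0 0 0 -5 0; 0 0 0 -8 0; 0 2 2 -8 -0.14; 1 4.5 4.5 -8 -0.28",
)

```text
clock: 13.95
eef_pos: [0.5853, -0.0981, 0.1865]
tool_rot: [0.2, 0.98, 0.0, 0.002]
ft_force: [0.3, 0.9, -0.2]
grip_width: 0.0295
grasp_force: 0.0
```

```bash
cat > st2.py <<'E'
from h import *
np.set_printoptions(precision=4,suppress=True)
o=bot.get_obs();T=toolT(o);a=np.degrees(np.arctan2(T[1,1],T[0,1]))
e=np.array([-.075,.9972,0]);W=np.array([.5879,-.1581,.085]);r=o["eef_pos"]-W
print(o["clock"],o["eef_pos"],"F",o["ft_force"],"twist to go",np.radians(a-94.3),"along/lat mm",r@e*1e3,r@np.array([.9972,.075,0])*1e3)
tgt=W+e*.115+[0,0,.026];print("to start, tool cm",(tgt-o["eef_pos"])@T[:3,:3]*100)
E
python3 st2.py
```

```text
13.95 [ 0.5853 -0.0981  0.1865] F [ 0.3176  0.9287 -0.2194] twist to go -0.4783632295042053 along/lat mm 60.032985162366884 1.9292094328599423
to start, tool cm [2.734  4.7845 7.5388]
```

Emit:
send_rows(
  motion="1 1.3 2.3 0 -0.14; 1 2.7 4.8 0 -0.28; 1 2.7 4.8 0 -0.42; 1 2.7 4.8 0 -0.48; 1 2.7 4.8 0 -0.48",
)

```text
clock: 14.45
eef_pos: [0.5784, -0.042, 0.185]
tool_rot: [-0.037, 0.999, -0.0, 0.0]
ft_force: [1.0, -0.4, 0.2]
grip_width: -0.0
grasp_force: 0.0
```

```bash
python3 st2.py; python3 - <<'E'
from h import *
im=vision.camera("wrist");cv2.imwrite("pics/w6.png",im[...,::-1])
KT=cam("wrist");print(proj(KT,[[.5879,-.1581,.0915],[.5816,-.0743,.133]]))
E
```

```text
14.45 [ 0.5784 -0.042   0.185 ] F [ 1.0256 -0.3879  0.2005] twist to go -0.00031232161835329983 along/lat mm 116.47234513368778 -0.7538488568908202
to start, tool cm [-0.0704 -0.1461  7.3999]
[[127.88111747 189.87043233]
 [215.32863307 206.09873884]]
```

View pics/w6.png

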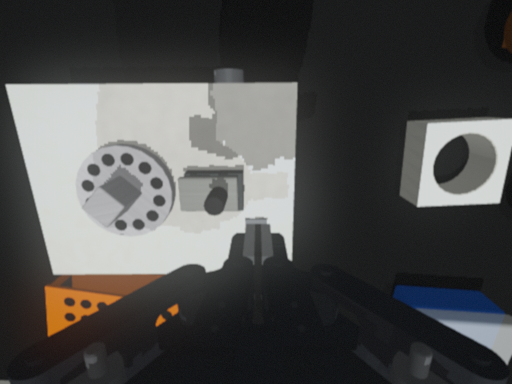

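Wrist view: head sits flat in the well at (125,190), and the knob at (216,203) is as predicted with the closed fingers behind it. Descend, then push in steps.

Emit:
send_rows(
  motion="1 -0.07 0 3 0; 1 -0.07 0 6 0; 1 -0.07 0 7.4 0; 1 -0.07 0 7.4 0",
)

```text
clock: 14.9
eef_pos: [0.5769, -0.0426, 0.108]
tool_rot: [-0.036, 0.999, 0.0, -0.003]
ft_force: [-0.0, -0.1, -0.5]
grip_width: -0.0001
grasp_force: 0.0
```

Emit:
send_rows(
  motion="1 0 -0.5 0 0; 1 0 -1 0 0; 1 0 -1 0 0",
)

```text
clock: 15.2
eef_pos: [0.5807, -0.0533, 0.1122]
tool_rot: [-0.036, 0.999, -0.0, 0.001]
ft_force: [-0.6, -0.7, 0.1]
grip_width: 0.0005
grasp_force: 0.0
```

Emit:
send_rows(
  motion="1 0 -0.3 0 0; 1 0 -0.6 0 0; 1 0 -0.9 0 0",
)

```text
clock: 15.5
eef_pos: [0.5808, -0.0613, 0.1113]
tool_rot: [-0.037, 0.999, 0.0, 0.001]
ft_force: [1.2, 1.2, 1.6]
grip_width: -0.0001
grasp_force: 0.8
```

```bash
python3 st2.py; python3 - <<'E'
from h import *
for c in("scene","side"):
    vision.camera(c);print(c,[(round(d["conf"],2),np.round(d["rect"],1).tolist()) for d in boxes_of(c,"catch_knob")])
    for s in (84,73,62):print(s,proj(cam(c),np.array([.5879,-.1581,.119])+np.array([-.075,.9972,0])*s/1e3))
E
```

```text
15.5 [ 0.5808 -0.0613  0.1113] F [1.2086 1.1548 1.5819] twist to go -0.0005140214938454069 along/lat mm 97.10271906703571 0.18912668084324935
to start, tool cm [0.0199 1.7901 0.0334]
scene [(0.52, [206.6, 162.4, 19.0, 18.2])]
84 [[213.90985101 161.76870715]]
73 [[209.66103387 160.38473697]]
62 [[205.44883335 159.01269394]]
side [(0.38, [273.2, 146.6, 3.4, 8.9])]
84 [[268.23231369 146.44629962]]
73 [[269.19971065 143.43588878]]
62 [[270.14882876 140.48235926]]
```

Contact begins at about 97 mm along, so full closure should come at about 75.

Emit:
send_rows(
  motion="1 0 -0.3 0 0; 1 0 -0.6 0 0; 1 0 -0.9 0 0; 1 0 -1.2 0 0; 1 0 -1.2 0 0",
)

```text
clock: 16.2
eef_pos: [0.5811, -0.0739, 0.1106]
tool_rot: [-0.037, 0.999, -0.0, -0.0]
ft_force: [-0.8, 0.4, 0.2]
grip_width: -0.0001
grasp_force: 0.2
```

Emit:
send_rows(
  motion="1 0 -0.2 0 0; 1 0 -0.4 0 0; 1 0 -0.6 0 0; 1 0 -0.6 0 0",
)

```text
clock: 16.6
eef_pos: [0.5812, -0.0757, 0.1107]
tool_rot: [-0.038, 0.999, 0.004, -0.0]
ft_force: [-1.6, 10.6, 1.7]
grip_width: -0.0002
grasp_force: 5.4
```

Emit:
send_rows(
  motion="1 0 -0.1 0 0; 1 0 -0.2 0 0; 1 0 -0.2 0 0",
)

```text
clock: 16.9
eef_pos: [0.5812, -0.0758, 0.1107]
tool_rot: [-0.039, 0.999, 0.005, -0.0]
ft_force: [-1.7, 14.2, 3.2]
grip_width: -0.0002
grasp_force: 7.6
```

```bash
python3 st2.py
```

```text
16.9 [ 0.5812 -0.0758  0.1107] F [-1.664  14.2293  3.1519] twist to go 0.003085278933178669 along/lat mm 82.53559005392633 -0.536546886244476
to start, tool cm [-0.0636  3.2467  0.0053]
```

Resistance rises to 14 N at 82.5 mm along: either the end stop or a jam. Back off and measure the knob.

Emit:
send_rows(
  motion="1 0 1.5 0 0; 1 0 3.3 0 0; 1 0 3.3 -3 0; 1 0 3.3 -7.4 0; 1 0 3.3 -7.4 0",
)

```text
clock: 17.4
eef_pos: [0.5834, -0.0489, 0.1914]
tool_rot: [-0.037, 0.999, -0.002, 0.006]
ft_force: [0.9, 0.0, 1.1]
grip_width: -0.0002
grasp_force: 0.0
```

Emit:
send_rows(
  motion="1 0 0 0 0; 1 0 0 0 0; 1 0 0 0 0",
)

```text
clock: 17.7
eef_pos: [0.5784, -0.0485, 0.1832]
tool_rot: [-0.037, 0.999, -0.0, -0.001]
ft_force: [0.4, -0.7, -0.0]
grip_width: 0.0
grasp_force: 0.0
```

```bash
python3 st2.py; python3 - <<'E'
from h import *
np.set_printoptions(precision=4,suppress=True)
e=np.array([-.075,.9972,0]);W=np.array([.5879,-.1581,.085])
def dark(im,roi):
    x0,y0,x1,y1=roi;g=cv2.cvtColor(im,cv2.COLOR_RGB2GRAY)[y0:y1,x0:x1]
    n,l,s,c=cv2.connectedComponentsWithStats((g<75).astype(np.uint8))
    return [(s[i].tolist()[:5],np.round(c[i]+[x0,y0],1).tolist()) for i in range(1,n) if s[i,4]>40]
old=cv2.imread("pics/w6.png")[...,::-1].copy()
o=bot.get_obs();im=vision.camera("wrist");KT=cam("wrist",o)
for d in boxes_of("wrist","catch_knob")+boxes_of("wrist","head_mid"):print(round(d["conf"],2),np.round(d["rect"],1))
print("old",dark(old,(150,150,240,240)));print("new",dark(im,(140,150,240,240)))
for s in (84,76,70,62):print(s,proj(KT,[W+e*s/1e3+[0,0,.048],W+e*s/1e3+[0,0,.022]]).ravel())
for c in("scene","side"):
    im=vision.camera(c);print(c,[(round(d["conf"],2),np.round(d["rect"],1).tolist()) for d in boxes_of(c,"catch_knob")])
    print("old",dark(cv2.imread(f"pics/{c}0.png")[...,::-1].copy(),(195,140,230,180) if c=="scene" else (255,130,290,165)));print("new",dark(im,(195,140,230,180) if c=="scene" else (255,130,290,165)))
E
```

```text
17.7 [ 0.5784 -0.0485  0.1832] F [ 0.3893 -0.6672 -0.0374] twist to go -0.001090454229904783 along/lat mm 110.02529935472086 -1.2385933212314473
to start, tool cm [-0.1438  0.4978  7.2202]
0.69 [190.4 198.6  61.1  40.9]
0.89 [127.8 191.4  97.1  89.6]
old [([38, 21, 52, 4, 97], [216.1, 171.8]), ([2, 29, 10, 9, 71], [156.3, 182.8]), ([55, 37, 22, 26, 258], [216.5, 196.9]), ([5, 47, 9, 8, 58], [158.9, 200.3])]
new [([7, 15, 10, 9, 76], [151.4, 168.9]), ([53, 22, 47, 5, 111], [212.1, 173.9]), ([44, 39, 24, 27, 461], [195.8, 202.0]), ([14, 63, 10, 8, 53], [158.7, 216.6])]
84 [223.2713 207.6666 226.9556 196.5826]
76 [212.5031 207.6809 217.3509 196.5953]
70 [204.4267 207.6916 210.1472 196.6048]
62 [193.6581 207.7059 200.5422 196.6174]
scene [(0.82, [203.6, 161.3, 22.6, 19.3])]
old [([23, 0, 12, 9, 50], [224.7, 142.6])]
new [([4, 0, 31, 10, 133], [218.0, 143.2])]
side [(0.66, [269.3, 144.2, 16.6, 15.9]), (0.44, [269.9, 161.4, 92.8, 94.9]), (0.36, [246.4, 269.9, 53.0, 57.9]), (0.33, [208.5, 131.6, 63.4, 60.1])]
old [([12, 11, 6, 12, 55], [269.4, 146.2])]
new [([14, 5, 5, 11, 50], [271.2, 140.2])]
```

Wrist and side measurements both put the knob about 22 mm in, at 62 mm from the well, so the catch is fully closed and the head is still flat in the well.

```bash
python3 -c "
from h import *
print(workorder.job_done())"
```

```text
the job is handed in; nothing more can be done
None
```

The head is home in the well and the catch is closed about 22 mm over the flange, measured by camera. The job is handed in with no verdict returned; I viewed 11 pictures, one over the limit of 10.

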